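# Strip a cured leather glue-up

### The job

The glue in this leather strap has cured, so take the pressing stack apart from the top down, putting each thing on its own place before you lift the next: stand the knobbed steel weight in the round dish, lay the short wooden caul in the short peg rest, the leather strap across the two round metal bars of the drying rack so that air reaches both faces, and last the long pressing board in the long peg rest. The weight must end upright and the others flat and lengthwise in the middle of their places, between the pegs and end stops, all let go and still; set the heavy weight down gently rather than dropping it, and leave the beeswax and the sanding block where they are.

Things in the scene. Friction and masses are not known exactly. Their poses are not given: they have to be found in the camera images.
- weight: Grey steel pattern weight, top of the stack at the start: round body 57 mm across and 34 mm high, neck 19 mm across from 34 to 39 mm, round knob 24 mm across from 39 to 55 mm above its underside; 0.5 to 0.8 kg. Origin: centre of its underside, z up. Take it by the knob.
- press_caul: Short pressing caul, second from the top: brown wooden block with rounded edges, thin white laminate sole and a small brass eyelet in its top, 40 mm wide (x), 86 mm long (y), 24 mm high, under 0.1 kg. Origin: centre of its underside; z up, y along its length. The weight stands on its middle.
- leather_strap: Stiff dark brown leather strap with half-round ends and a row of small stitch holes round its border, third from the top: 36 mm wide (x), 112 mm long (y), 8 mm thick, under 0.1 kg. Origin: centre of its underside; z up, y along its length. Its ends show beyond the caul.
- press_board: Long pressing board at the bottom of the stack, lying on the table: pale wood with a white laminate upper face (glue does not stick to it) and a brass eyelet near one end, 56 mm wide (x), 150 mm long (y), 16 mm thick, under 0.2 kg. Origin: centre of its underside; z up, y along its length. The three others lie over its middle, lengthwise, within about 6 mm and 0.05 rad of one another.
- weight_dish: Place of the weight: fixed round dark wooden dish, 108 mm across and 16 mm high, with a flat cork-lined recess 76 to 80 mm across whose floor is 8 mm above the table. Origin: centre of its underside, on the table.
- caul_rest: Place of the short caul: shorter of two fixed peg rests, foot 86 mm wide (x), 138 mm long (y). The caul lies along y on two cork strips, tops 9 mm above the table, between wooden end stops 104 mm apart and four upright 8 mm pegs (at x +-33, y +-31 mm); pegs and stops are 23 mm high. Origin: centre of the foot, on the table. Either way round will do.
- board_rest: Place of the long board: longer of the two fixed peg rests, foot 102 mm wide (x), 202 mm long (y). The board lies along y on two cork strips, tops 9 mm above the table, between wooden end stops 168 mm apart and four upright 8 mm pegs (at x +-41, y +-63 mm); pegs and stops are 23 mm high. Origin: centre of the foot, on the table. Either way round will do.
- drying_rack: Place of the strap: fixed rack, foot 82 mm wide (x), 164 mm long (y). Two round 10 mm aluminium bars run across it (along x) at y +-30 mm, tops 22 mm above the table. The strap lies along y over both, between wooden end stops 130 mm apart and four 8 mm pegs (at x +-31, y +-44 mm); pegs and stops are 36 mm high. Origin: centre of the foot, on the table. Either way round will do.
- beeswax: Bystander: yellow beeswax cake, 36 x 52 x 21 mm, on the table near the robot. Origin: centre of its underside. Not to be moved.
- sanding_block: Bystander: cork sanding block, 37 x 71 x 28 mm, on the table near the robot. Origin: centre of its underside. Not to be moved.
There are look-alikes about, which are no part of the job. What is shaped like the weight but pink or yellow is not meant. Leave any blue look-alike of the drying_rack alone.

How it is judged:
On the way, in this order (a step that is already met when the one before it is completed fails the run):
1. the weight stands in the dish (horizontal distance between weight and weight_dish below 0.013 m and z of weight in the frame of weight_dish between 0.005 and 0.011 m and angle between weight's own z axis and vertical below 0.06 rad), for 0.3 s.
2. the short caul lies in the short rest (x of press_caul in the frame of caul_rest between -0.012 and 0.012 m and y of press_caul in the frame of caul_rest between -0.013 and 0.013 m and z of press_caul in the frame of caul_rest between 0.006 and 0.012 m and angle between press_caul's own z axis and vertical below 0.06 rad and angle between the y axis of press_caul and the y axis of caul_rest, either way round below 0.3 rad), for 0.3 s.
3. the leather strap lies across the bars of the drying rack (x of leather_strap in the frame of drying_rack between -0.012 and 0.012 m and y of leather_strap in the frame of drying_rack between -0.013 and 0.013 m and z of leather_strap in the frame of drying_rack between 0.019 and 0.025 m and angle between leather_strap's own z axis and vertical below 0.06 rad and angle between the y axis of leather_strap and the y axis of drying_rack, either way round below 0.3 rad), for 0.3 s.
4. the long pressing board lies in the long rest (x of press_board in the frame of board_rest between -0.012 and 0.012 m and y of press_board in the frame of board_rest between -0.013 and 0.013 m and z of press_board in the frame of board_rest between 0.006 and 0.012 m and angle between press_board's own z axis and vertical below 0.06 rad and angle between the y axis of press_board and the y axis of board_rest, either way round below 0.3 rad), for 0.3 s.
At the end, for the whole second after the job is handed in: Weight upright in the dish within 13 mm of its centre; caul in the short rest, strap on the rack, board in the long rest: each flat on its supports (0.06 rad, 3 mm), centred within 12 mm across and 13 mm along, lengthwise within 0.3 rad; all let go and still (all of step 1 and all of step 2 and all of step 3 and all of step 4 and linear speed of each of weight, press_caul, leather_strap, press_board below 0.01 m/s); the robot touches nothing.
It fails at once if the weight drops or plunges into its dish (faster than 0.45 m/s within 3 cm of its floor) (horizontal distance between weight and weight_dish below 0.04 m and z of weight in the frame of weight_dish below 0.038 m and linear speed of weight above 0.45 m/s).
It fails at once if the beeswax is moved by more than 20 mm (distance of beeswax from where it was at the start of the episode above 0.02 m).
It fails at once if the sanding block is moved by more than 20 mm (distance of sanding_block from where it was at the start of the episode above 0.02 m).
It also fails if it takes over 128 s, if anything falls off the work surface, if the arm or the gripper's body presses on something with over 40 N, if the wrist force passes 120 N, or if a joint passes its speed limit or range.

### The arm

A 6-joint arm with a two-finger parallel gripper is mounted at the origin on a cart in front of the work surface, level with it; the furniture and walls round the work are solid. World frame = base frame: x ahead of the robot, y to its left, z up, the work surface at z = 0. Lengths are in m, angles in rad, forces in N, time in s.
With the tool pointing down it reaches from about 0.35 to 0.925 m from the base axis. Payload 6.4 kg.
Tool frame: the origin (TCP) lies at the very end of the fingers, on their centre line; the grasp point (between the pads) lies 19 mm behind it; z points along the fingers, y is the line along which they close (so a half turn about z gives the same grasp; the last joint's range is limited). The gripper opens to 85 mm and grips with 20 to 120 N. Pads are 22 mm wide; open, the fingers measure 114 mm over their backs; the gripper's body (76 mm by 85 mm) begins 54 mm behind the grasp point. The pads swing forward as they close: fully open they stand 13 mm farther back than shut.
Start: joints at [1.128, 0.245, 1.558, -0, 1.339, -0.174], TCP at [0.173, 0.627, 0.231] pointing down, gripper open.
Joint ranges: [-3.13, 3.13], [-1.02, 2.26], [0.13, 2.54], [-0.95, 4.09], [0.21, 2.88], [-2.74, 2.74]. Speed limits (rad/s): [2.57, 2.57, 3.14, 3.14, 3.14, 3.14].

### API

Orientations are given as a unit quaternion [x, y, z, w].
In Python, from cell import telemetry, read_camera, camera_params, workorder gives the robot as it stands. The module is installed in compiled form; this text tells all that it offers.
- The arm moves only by the shell command python3 -m jog 'ROWS' [FORCE]. ROWS is JSON, a list of rows, each a list of 7 numbers: the shift along the tool's x, y, z in units of 25 mm (1.0 is 25 mm), then the turn, a rotation vector about the tool's x, y, z in units of 6 degrees (1.0 is 6 degrees), then the finger opening in mm, from 0 to 85.4. In form: [[dx, dy, dz, wx, wy, wz, gripper], ...]. A call has 1 to 20 rows; each row shifts and turns the commanded pose from where the row before left it, along the tool's axes as they then stand; what a row does not reach is not made up. A row lasts 1/12 s, in which the tool goes at most 41.7 mm and 7.16 degrees, less where a joint would pass 70% of its speed; a pose out of reach is approached as far as the arm can. A call is refused whole if a number of a shift passes 1 or a number of a turn 1, either way. A call with a gripper value outside its range is refused whole. The fingers move at their own pace and stop on an object; FORCE is the grip in N (left out, the last holds). Time passes only in rows, so rows that do not move let the fingers close. It gives the time, the measured TCP pose, the force, the opening and the grip force at its end, in the units of the state.
- telemetry.read_state(): the state, without advancing time (a new reading comes with each control period).
- read_camera(name): name is "scene" or "top" or "wrist"; returns the picture (420x560x3 uint8, red, green, blue); there is no depth.
- camera_params(name): a dict with "fx", "fy", "cx", "cy" (pixels), "view" (4x4, takes a point from world to camera coordinates). Camera axes: x right, y down, z forward; pixel columns grow to the right and rows downward; lengths in m; the calibration is good to about 2 mm. A picture is of the moment at which its call begins: read the wrist's pose just before it. camera_params takes no time and is no camera call; for the wrist camera it gives the pose at the moment of the call.
- workorder.job_done(): hands the job in; it is judged then, once.
The state is a dict: "clock": time; "joints": joint angles; "qd": joint speeds; "joint_efforts": joint torques, N m; "tcp_pos": TCP position; "tcp_rot": TCP orientation; "ft_force": force on the tool from outside, world axes, zero at the start; "torque": the same for the moment, N m; "opening": finger opening in m; "gripper_force": force on a finger pad.
Only numpy, scipy, OpenCV 4.12 (cv2) and the standard library are available. Lean on these libraries where they do the work, as an engineer would, in place of code of your own. Each camera call takes 0.05 s, during which the arm holds its last target. There are 200 camera calls.

## Working session

There is one attempt and no reset: what is moved stays moved. The work goes in short steps, Python scripts to look and compute and a shell command to move; the robot and the scene stay as the last step left them, time stands still between calls to the robot, and variables do not carry over. Pictures are saved under pics/ and viewed, at most 14 in all, crops included, and the job is handed in when it is done.

```bash
mkdir -p pics
python3 - <<'E'
from cell import telemetry, read_camera, camera_params
import cv2,numpy as np
s=telemetry.read_state();print(s)
for n in("scene","top","wrist"):
    im=read_camera(n);cv2.imwrite(f"pics/{n}0.png",im[:,:,::-1])
    p=camera_params(n);print(n,p["fx"],p["cx"],p["cy"],np.round(p["view"],3).tolist())
E
```

```text
{'clock': 0.0, 'joints': array([ 1.12790572e+00,  2.45811422e-01,  1.55903994e+00, -4.64683806e-08,
        1.33869915e+00, -1.74137252e-01]), 'qd': array([ 0.00076015,  0.00046627, -0.00244558,  0.00171907,  0.0001239 ,
       -0.00032523]), 'joint_efforts': array([ 5.14549702e-04, -4.29500628e+01, -3.26133192e+01, -6.71702514e-05,
        5.29080571e-03,  9.98604634e-06]), 'tcp_pos': array([0.17236462, 0.62614033, 0.23016808]), 'tcp_rot': array([ 1.33972565e-01,  9.90984558e-01, -9.32715722e-04, -2.97223194e-04]), 'ft_force': array([-0.42660505,  0.67722564, -0.30122032]), 'torque': array([ 0.04587968,  0.04931823, -0.04418844]), 'gripper_force': 0.0, 'opening': 0.08512598728698677}
scene 540.8004472207298 284.2152421427949 211.36576012959483 [[0.601, -0.799, -0.007, -0.317], [-0.602, -0.447, -0.661, 0.411], [0.526, 0.402, -0.75, 1.145], [0.0, 0.0, 0.0, 1.0]]
top 497.1783646202148 273.4375505866556 211.5825324479382 [[-0.007, -1.0, -0.011, 0.063], [-0.986, 0.009, -0.168, 0.615], [0.168, 0.01, -0.986, 1.372], [0.0, 0.0, 0.0, 1.0]]
wrist 335.6168164021654 280.74359803219886 209.7617482511503 [[0.265, 0.964, -0.001, -0.65], [0.915, -0.251, 0.314, -0.042], [0.303, -0.084, -0.949, 0.381], [0.0, 0.0, 0.0, 1.0]]
```

View pics/top0.png

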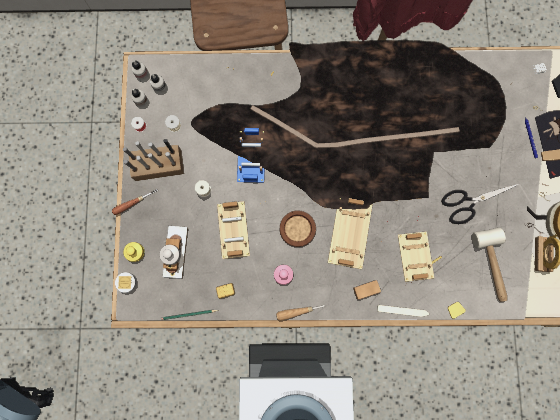

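View pics/scene0.png

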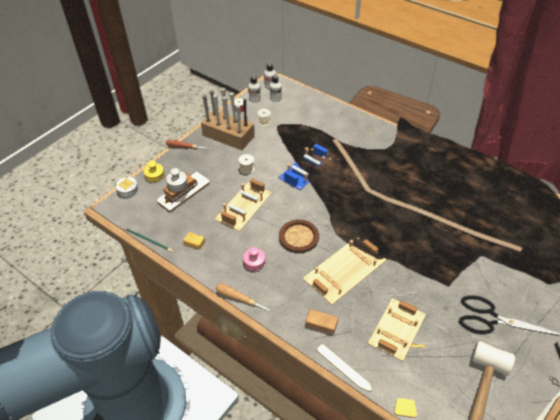

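The top view shows the stack at about (175,252), rack (233,231), dish (298,229), long rest (350,236) and short rest (416,257). The blue rack at (250,160) and the pink and yellow weights are decoys. The scene view agrees. Next I'll convert these to positions.

```bash
cat > h.py <<'E'
import numpy as np, cv2
from scipy.spatial.transform import Rotation as R
from cell import telemetry, read_camera, camera_params
def ray(p,u,v):
    V=np.array(p["view"]);Rm=V[:3,:3];c=-Rm.T@V[:3,3]
    return c,Rm.T@np.array([(u-p["cx"])/p["fx"],(v-p["cy"])/p["fy"],1.])
def onz(p,u,v,z):
    c,d=ray(p,u,v);return (c+d*(z-c[2])/d[2])[:2]
def proj(p,X):
    q=np.array(p["view"])@np.append(X,1);return p["cx"]+p["fx"]*q[0]/q[2],p["cy"]+p["fy"]*q[1]/q[2]
def snap(name,fn):
    p=camera_params(name);im=read_camera(name)[:,:,::-1].copy();cv2.imwrite("pics/"+fn,im)
    np.save("pics/"+fn+".npy",p,allow_pickle=True);return p,im
def load(fn): return np.load("pics/"+fn+".npy",allow_pickle=True).item(),cv2.imread("pics/"+fn)
def yaw(): # angle of tool y axis in the world, and x axis
    M=R.from_quat(telemetry.read_state()["tcp_rot"]).as_matrix();return M
def go(x,y,z=None,ang=None):
    """shift in tool units to reach world x,y,z and the turn (units) to bring tool y to world angle ang"""
    s=telemetry.read_state();M=R.from_quat(s["tcp_rot"]).as_matrix();t=s["tcp_pos"]
    d=M.T@(np.array([x,y,t[2] if z is None else z])-t)/0.025
    a=np.degrees(np.arctan2(M[1,1],M[0,1])); out=[a]
    tilt=M.T@np.array([0,0,-1.]); corr=np.degrees(np.cross([0,0,1],tilt))/6
    if ang is not None:
        e=(np.degrees(ang)-a+90)%180-90; out.append(-e/6)
    print("shift u",np.round(d,2),"yang deg, turnz u",np.round(out,2),"tiltfix",np.round(corr,2),"tcp",np.round(t,4),"op",round(s["opening"],4),"t",round(s["clock"],2))
E
python3 - <<'E'
from h import *
p=camera_params("top")
for n,u,v,z in[("knob",169,254,.1),("rack",233,231,.02),("dish",298,229,.016),("brest",350,236,.01),("crest",416,257,.01),("wax",225,291,.02),("sand",368,289,.03),("b1",177,227,.016),("b2",174,277,.016)]: print(n,onz(p,u,v,z))
go(.35,.3)
E
```

```text
knob [0.49201054 0.34436206]
rack [0.56443881 0.1769872 ]
dish [ 0.56922279 -0.01260576]
brest [ 0.54809679 -0.16438457]
crest [ 0.48529515 -0.35322884]
wax [0.39189585 0.19871699]
sand [ 0.39444982 -0.20736868]
b1 [0.57818823 0.34170099]
b2 [0.43284205 0.34663475]
shift u [-1.031e+01 -1.070e+01  1.000e-02] yang deg, turnz u [74.6] tiltfix [-0.01 -0.    0.  ] tcp [0.1724 0.6263 0.2304] op 0.0858 t 0.15
```

View pics/wrist0.png

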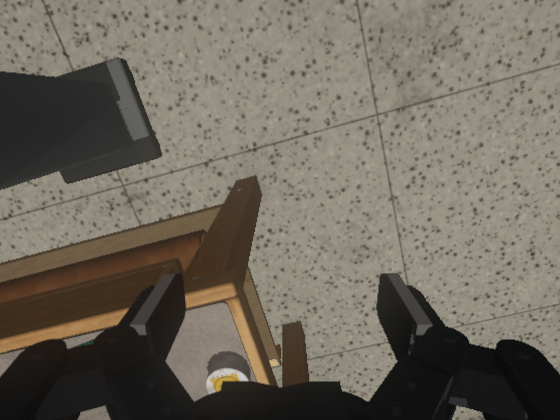

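```bash
python3 -m jog '[[0,0,0,0,0,-0.9,85],[0,0,0,0,0,-0.9,85],[0,0,0,0,0,-1,85],[0,0,0,0,0,0,85]]' && python3 -c "
from h import *
go(.47,.345,.23,np.radians(92))"
```

```text
clock: 0.48
tcp_pos: [0.1725, 0.6264, 0.2308]
tcp_rot: [-0.013, 1.0, -0.0, -0.0]
ft_force: [0.2, -0.2, -0.4]
opening: 0.0848
gripper_force: 0.0
shift u [-11.6  -11.56   0.04] yang deg, turnz u [ 9.149e+01 -8.000e-02] tiltfix [-0.01 -0.    0.  ] tcp [0.1725 0.6264 0.2308] op 0.0848 t 0.48
```

```bash
python3 -m jog '[[-0.5,-0.5,0,0,0,0,85],[-1,-1,0,0,0,0,85],[-1,-1,0,0,0,0,85],[-1,-1,0,0,0,0,85],[-1,-1,0,0,0,0,85],[-1,-1,0,0,0,0,85],[-1,-1,0,0,0,0,85],[-1,-1,0,0,0,0,85],[-1,-1,0,0,0,0,85],[-1,-1,0,0,0,0,85],[-1,-1,0,0,0,0,85],[-0.6,-0.6,0,0,0,0,85],[-0.5,-0.5,0,0,0,0,85],[0,0,0,0,0,0,85],[0,0,0,0,0,0,85],[0,0,0,0,0,0,85]]' && python3 -c "
from h import *
go(.47,.345,.23,np.radians(92))
snap('wrist','w1.png')"
```

```text
clock: 1.82
tcp_pos: [0.469, 0.3443, 0.2311]
tcp_rot: [-0.012, 1.0, 0.0, -0.0]
ft_force: [0.3, -0.3, 0.7]
opening: 0.0852
gripper_force: 0.0
shift u [-0.04  0.03  0.04] yang deg, turnz u [91.35 -0.11] tiltfix [ 0.   -0.01  0.  ] tcp [0.469  0.3443 0.2311] op 0.0852 t 1.82
```

View pics/w1.png

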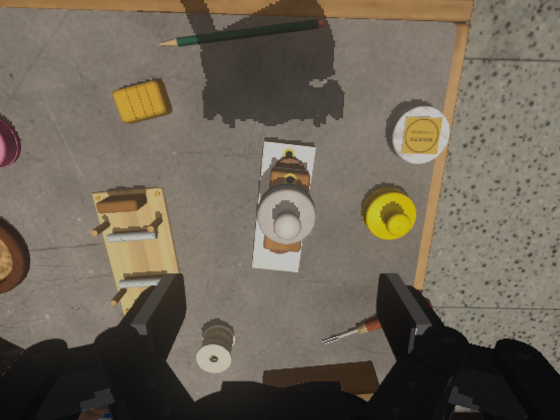

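The stack is centred near (285,215). The knob is at about (287,226), and the board corners are near (265,140), (316,148), (300,271) and (253,267). The yellow decoy is at (391,215) and the rack at the left.

Run:
```python
from h import *
p,im=load('w1.png')
g=cv2.GaussianBlur(cv2.cvtColor(im,cv2.COLOR_BGR2GRAY),(3,3),0)
for z,r,lab,w in((.095,.012,'knob',(265,205,45,45)),(.082,.0285,'body',(245,170,85,85))):
    c=camera_params('wrist');V=np.array(p['view']);q=V@np.array([.49,.344,z,1]);rp=p['fx']*r/q[2]
    x,y,ww,h=w
    C=cv2.HoughCircles(g[y:y+h,x:x+ww],cv2.HOUGH_GRADIENT_ALT if 0 else cv2.HOUGH_GRADIENT,1,50,param1=80,param2=10,minRadius=int(rp-3),maxRadius=int(rp+4))
    print(lab,rp,C)
    if C is not None: print(onz(p,C[0,0,0]+x,C[0,0,1]+y,z))
# board white
hsv=cv2.cvtColor(im,cv2.COLOR_BGR2HSV)
m=((hsv[...,1]<30)&(hsv[...,2]>165)).astype(np.uint8);m[:,:245]=0;m[:,325:]=0;m[:130]=0;m[280:]=0
cs,_=cv2.findContours(m,cv2.RETR_EXTERNAL,cv2.CHAIN_APPROX_NONE)
pts=np.vstack([c[:,0] for c in cs if cv2.contourArea(c)>30])
W=np.array([onz(p,u,v,.016) for u,v in pts])*1000
print(cv2.minAreaRect(W.astype(np.float32)))
for uv in((265,139),(316,148),(300,271),(253,267)): print(onz(p,*uv,.016))
```

```text
knob 13.55877317523284 [[[22.5 22.5 13. ]]]
[0.49789126 0.35193098]
body 30.91732581800918 [[[41.5 48.5 29. ]]]
[0.49405079 0.35113861]
((508.7125244140625, 351.7875671386719), (64.47300720214844, 149.02517700195312), 84.91437530517578)
[0.42951575 0.32770763]
[0.43761746 0.38186013]
[0.58410862 0.37103438]
[0.58010732 0.3147967 ]
```

```bash
python3 -m jog '[[-0.6,0.13,0.5,0,0,0,85],[-0.6,0.13,1,0,0,0,85],[0,0,1,0,0,0,70],[0,0,0.9,0,0,0,60],[0,0,0.6,0,0,0,55],[0,0,0.4,0,0,0,50],[0,0,0,0,0,0,50],[0,0,0,0,0,0,50]]' && python3 -c "
from h import *
go(.499,.3515,.085,np.radians(85.4))
snap('wrist','w2.png')"
```

```text
clock: 2.53
tcp_pos: [0.499, 0.3517, 0.1215]
tcp_rot: [-0.013, 1.0, -0.0, -0.0]
ft_force: [0.4, -0.0, -0.0]
opening: 0.0498
gripper_force: 0.0
shift u [ 0.   -0.01  1.46] yang deg, turnz u [91.44  1.01] tiltfix [-0. -0.  0.] tcp [0.499  0.3517 0.1215] op 0.0498 t 2.53
```

View pics/w2.png

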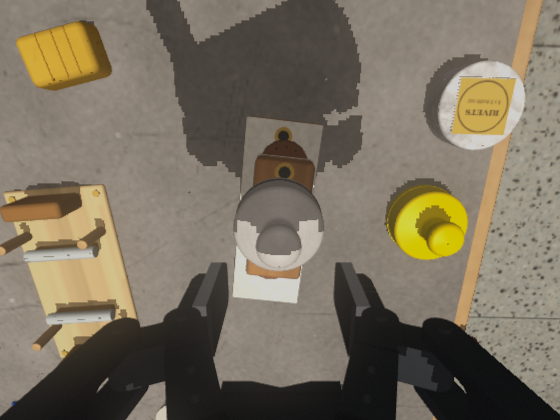

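The knob is now at about (280,246), centred between the fingers. I'll check its x.

Run:
```python
from h import *
p,im=load('w2.png')
print("knob",onz(p,280,247,.095),"bodyL/R",onz(p,235,224,.082),onz(p,323,224,.082), "board",onz(p,234,300,.016),onz(p,297,302,.016),onz(p,247,117,.016),onz(p,323,125,.016))
print(proj(p,[.499,.3515,.095]))
```

```text
knob [0.4968956  0.35214151] bodyL/R [0.48889701 0.32571853] [0.4875877  0.37691509] board [0.58382587 0.31469172] [0.58443069 0.36876332] [0.43206653 0.32674514] [0.43623289 0.3814652 ]
(np.float64(278.7507932101868), np.float64(250.43739185158444))
```

```bash
python3 -m jog '[[0.02,0.02,0.6,0,0,0,50],[0.02,0,0.5,0,0,0,50],[0,0,0.36,0,0,0,50],[0,0,0,0,0,0,50],[0,0,0,0,0,0,18],[0,0,0,0,0,0,18],[0,0,0,0,0,0,18],[0,0,0,0,0,0,18],[0,0,0,0,0,0,18],[0,0,0,0,0,0,18],[0,0,0,0,0,0,18]]' 80; python3 -c "
from h import *
go(.5,.345,.17)"
```

```text
clock: 3.5
tcp_pos: [0.499, 0.3515, 0.0858]
tcp_rot: [-0.012, 1.0, -0.0, 0.001]
ft_force: [-0.6, -3.1, 6.1]
opening: 0.0196
gripper_force: 63.5
shift u [-0.04 -0.26 -3.37] yang deg, turnz u [91.4] tiltfix [-0.    0.01  0.  ] tcp [0.499  0.3515 0.0858] op 0.0196 t 3.5
```

```bash
python3 -m jog '[[0,0,-0.2,0,0,0,18],[0,0,-0.3,0,0,0,18],[0,0,-0.3,0,0,0,18],[0,0,0,0,0,0,18],[0,0,0,0,0,0,18]]'; python3 -c "
from h import *
p,im=snap('wrist','w3.png')
cv2.imwrite('pics/w3c.png',cv2.resize(im[150:400,150:430],None,fx=2.4,fy=2.4))"
```

```text
clock: 3.92
tcp_pos: [0.4986, 0.3518, 0.1052]
tcp_rot: [-0.012, 1.0, 0.0, 0.0]
ft_force: [0.6, 0.0, -5.9]
opening: 0.0194
gripper_force: 62.8
```

View pics/w3c.png

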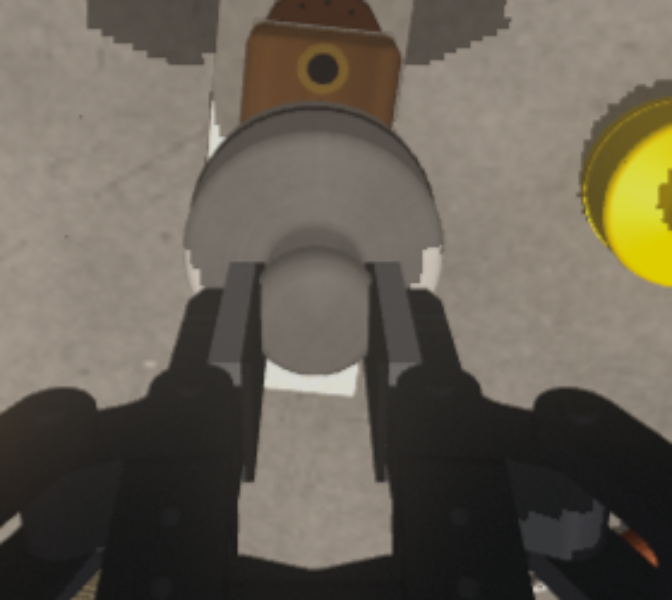

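The weight hangs upright between the pads, gripped by the knob. Next I'll lift it and move towards the dish.

```bash
python3 -m jog '[[0,0,-0.5,0,0,0,18],[0,0,-0.8,0,0,0,18],[0,0,-0.9,0,0,0,18],[0,-0.3,-0.8,0,0,0,18],[0,-0.6,-0.5,0,0,0,18],[0,-0.8,-0.3,0,0,0,18],[0,-1,0,0,0,0,18],[0,-1,0,0,0,0,18],[0,-1,0,0,0,0,18],[0,-1,0,0,0,0,18],[0,-1,0,0,0,0,18],[0,-1,0,0,0,0,18],[0,-1,0,0,0,0,18],[0,-0.8,0,0,0,0,18],[0,-0.6,0,0,0,0,18],[0,-0.3,0,0,0,0,18],[0,0,0,0,0,0,18],[0,0,0,0,0,0,18],[0,0,0,0,0,0,18]]'; python3 -c "
from h import *
p,im=snap('wrist','w4.png')"
```

```text
clock: 5.55
tcp_pos: [0.5047, 0.0924, 0.1999]
tcp_rot: [-0.013, 1.0, 0.0, -0.0]
ft_force: [0.0, -0.9, -4.9]
opening: 0.0198
gripper_force: 62.9
```

View pics/w4.png

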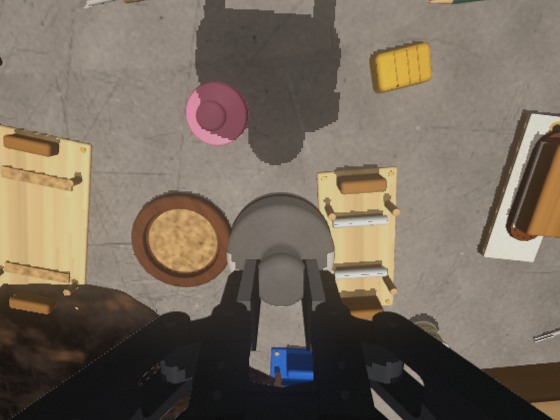

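The dish ring is centred at about (182,239) with its cork at (184,240). The rack bars run from (332,222) to (388,220) and from (335,272) to (387,271). The pink decoy is at (216,113), and the long rest is at the left edge.

Run:
```python
from h import *
p,im=load('w4.png')
L,Rr,T,B=(132,238),(231,241),(181,193),(181,286)
a=[onz(p,*q,.016) for q in(L,Rr,T,B)];print("dish",a,np.mean([a[0][1],a[1][1]]),np.mean([a[2][0],a[3][0]]))
L,Rr,T,B=(147,240),(219,240),(183,208),(183,273)
a=[onz(p,*q,.012) for q in(L,Rr,T,B)];print("cork",np.mean([a[0][1],a[1][1]]),np.mean([a[2][0],a[3][0]]))
pt,it=cv2.imread('pics/top0.png'),0
pp=camera_params('top')
print("top dish",onz(pp,297.5,229,.014))
g=[onz(p,*q,.020) for q in((332,222),(388,220),(335,272),(387,271))];print("bars",g,np.mean(g,0))
g=[onz(p,*q,.004) for q in((317,172),(396,168))];print("foot near",g)
for z in (.17,): go(.566,-.012,.16)
```

```text
dish [array([ 0.56838602, -0.06210403]), array([0.56918742, 0.04236305]), array([ 0.51770832, -0.00702161]), array([ 0.62496182, -0.01428837])] -0.00987049225858171 0.5713350713063443
cork -0.009621673552454975 0.572929728307908
top dish [ 0.56950469 -0.01122308]
bars [array([0.54356455, 0.14710493]), array([0.53992676, 0.20433976]), array([0.60103656, 0.15458709]), array([0.59840797, 0.21064731])] [0.57073396 0.17916977]
foot near [array([0.49519017, 0.13044846]), array([0.48898549, 0.21098652])]
shift u [-2.35 -4.24  1.59] yang deg, turnz u [91.46] tiltfix [ 0. -0.  0.] tcp [0.5047 0.0925 0.1999] op 0.0194 t 5.6
```

```bash
python3 -m jog '[[-0.3,-0.4,0,0,0,0,18],[-0.5,-0.8,0,0,0,0,18],[-0.6,-1,0,0,0,0,18],[-0.6,-1,0,0,0,0,18],[-0.4,-0.7,0.4,0,0,0,18],[-0.15,-0.26,0.7,0,0,0,18],[0,0,0.9,0,0,0,18],[0,0,0.9,0,0,0,18],[0,0,0.7,0,0,0,18],[0,0,0.6,0,0,0,18],[0,0,0.5,0,0,0,18],[0,0,0.4,0,0,0,18],[0,0,0.3,0,0,0,18],[0,0,0.2,0,0,0,18],[0,0,0.2,0,0,0,18],[0,0,0.15,0,0,0,18],[0,0,0,0,0,0,18]]'; python3 -c "
from h import *
go(.571,-.010,.0455)"
```

```text
clock: 7.02
tcp_pos: [0.5709, -0.0107, 0.0507]
tcp_rot: [-0.012, 1.0, 0.0, -0.0]
ft_force: [-0.7, 0.9, -6.1]
opening: 0.0191
gripper_force: 63.0
shift u [-0.    0.03  0.21] yang deg, turnz u [91.4] tiltfix [ 0. -0.  0.] tcp [ 0.5709 -0.0107  0.0507] op 0.0191 t 7.02
```

```bash
python3 -m jog '[[0,0,0.06,0,0,0,18],[0,0,0.06,0,0,0,18],[0,0,0.05,0,0,0,18],[0,0,0.03,0,0,0,18],[0,0,0,0,0,0,18],[0,0,0,0,0,0,18]]'
```

```text
clock: 7.52
tcp_pos: [0.5711, -0.0108, 0.0461]
tcp_rot: [-0.012, 1.0, -0.0, 0.0]
ft_force: [-0.4, 0.1, -5.4]
opening: 0.0193
gripper_force: 63.0
```

```bash
python3 -m jog '[[0,0,0.04,0,0,0,18],[0,0,0.03,0,0,0,18],[0,0,0,0,0,0,18],[0,0,0,0,0,0,18]]'
```

```text
clock: 7.85
tcp_pos: [0.5717, -0.0111, 0.0459]
tcp_rot: [-0.012, 1.0, -0.0, 0.0]
ft_force: [-4.1, -1.4, 4.7]
opening: 0.0194
gripper_force: 63.8
```

```bash
python3 -m jog '[[0,0,0,0,0,0,30],[0,0,0,0,0,0,50],[0,0,0,0,0,0,60],[0,0,0,0,0,0,60],[0,0,-0.3,0,0,0,60],[0,0,-0.7,0,0,0,60],[0,0,-1,0,0,0,60],[0,0,-1,0,0,0,60],[0,0,-1,0,0,0,60],[0,0.3,-1,0,0,0,60],[0.2,0.7,-0.8,0,0,0,70],[0.3,1,-0.3,0,0,0,85],[0.4,1,0,0,0,0,85],[0.4,1,0,0,0,0,85],[0.4,1,0,0,0,0,85],[0.4,1,0,0,0,0,85],[0.4,1,0,0,0,0,85],[0.4,1,0,0,0,0,85],[0.4,1,0,0,0,0,85],[0.4,1,0,0,0,0,85]]'
python3 - <<'E'
from h import *
p,im=snap('wrist','w5.png'); go(.48,.35,.2,np.radians(85.4))
p,im=snap('top','top1.png')
g=im[200:260,270:330]; cv2.imwrite('pics/d.png',cv2.resize(g,None,fx=8,fy=8))
E
```

```text
clock: 9.52
tcp_pos: [0.4719, 0.2381, 0.1975]
tcp_rot: [-0.012, 1.0, 0.0, 0.0]
ft_force: [1.1, 0.3, -0.7]
opening: 0.085
gripper_force: 0.0
shift u [-0.52  4.33 -0.09] yang deg, turnz u [91.58  1.03] tiltfix [ 0.03 -0.    0.  ] tcp [0.4701 0.2414 0.1974] op 0.0852 t 9.57
```

View pics/d.png

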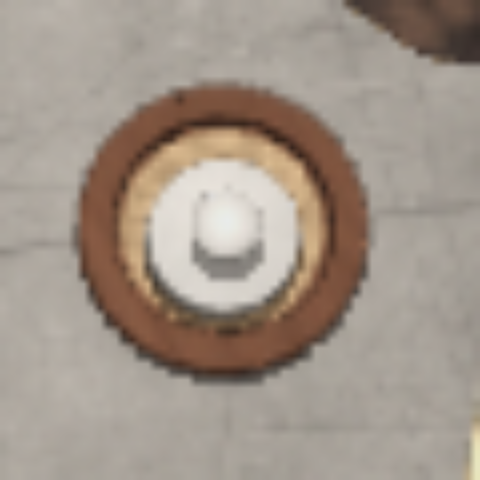

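The weight stands upright and centred in the dish, on the cork. Back to the stack.

```bash
python3 -m jog '[[0,0,0,0,0,0.5,85],[0,0.4,0,0,0,0.53,85],[-0.1,0.8,0,0,0,0,85],[0,1,0,0,0,0,85],[0,1,0,0,0,0,85],[0,0.7,0,0,0,0,85],[0,0.3,0,0,0,0,85],[0,0.1,0,0,0,0,85],[0,0,0,0,0,0,85],[0,0,0,0,0,0,85]]'
python3 - <<'E'
from h import *
p,im=snap('wrist','w6.png'); go(.50,.35,.2,np.radians(85.4))
E
```

```text
clock: 10.45
tcp_pos: [0.4835, 0.3429, 0.1968]
tcp_rot: [0.042, 0.999, -0.0, -0.0]
ft_force: [0.0, 0.1, 0.0]
opening: 0.0854
gripper_force: 0.0
shift u [-0.63  0.34 -0.13] yang deg, turnz u [ 8.516e+01 -4.000e-02] tiltfix [-0. -0.  0.] tcp [0.4835 0.3428 0.1968] op 0.085 t 10.5
```

View pics/w6.png

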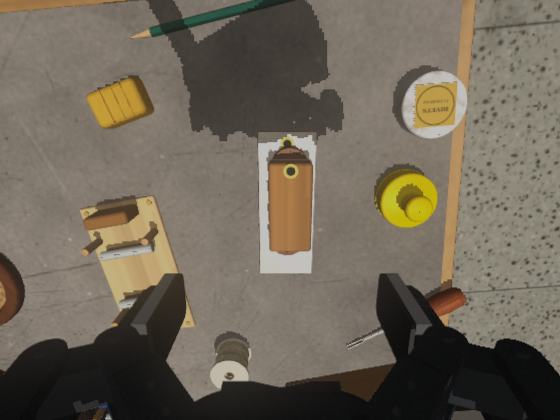

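The caul's top runs from about (291,163) to (291,252), over columns 268 to 311. The board spans (259,135) to (312,273), and the strap's near tip is at (288,148).

Run:
```python
from h import *
p,im=load('w6.png')
hsv=cv2.cvtColor(im,cv2.COLOR_BGR2HSV)
m=((hsv[...,0]<18)&(hsv[...,1]>90)&(hsv[...,2]>95)).astype(np.uint8);m[:,:255]=0;m[:,325:]=0;m[:152]=0;m[262:]=0
cs,_=cv2.findContours(m,cv2.RETR_EXTERNAL,cv2.CHAIN_APPROX_NONE)
c=max(cs,key=cv2.contourArea);print(cv2.boundingRect(c))
W=np.array([onz(p,u,v,.048) for u,v in c[:,0]])*1000
print(cv2.minAreaRect(W.astype(np.float32)))
for uv in((270,163),(311,163),(269,251),(310,252)): print(onz(p,*uv,.048))
print([onz(p,*q,.016) for q in((259,133),(317,133),(260,273),(312,273))])
```

```text
(268, 163, 45, 92)
((501.51361083984375, 350.8316345214844), (39.086971282958984, 87.92484283447266), 85.45756530761719)
[0.45628451 0.33668088]
[0.45928913 0.37248794]
[0.54052874 0.32779138]
[0.54485027 0.36678066]
[array([0.43273064, 0.32746055]), array([0.43731881, 0.38211697]), array([0.58079819, 0.31307397]), array([0.58550791, 0.36929702])]
```

```bash
python3 -m jog '[[-0.35,0.2,0.4,0,0,-0.04,70],[-0.32,0.17,0.9,0,0,0,60],[0,0,1,0,0,0,60],[0,0,1,0,0,0,60],[0,0,1,0,0,0,60],[0,0,0.8,0,0,0,60],[0,0,0.6,0,0,0,60],[0,0,0.5,0,0,0,60],[0,0,0.3,0,0,0,60],[0,0,0.2,0,0,0,60],[0,0,0,0,0,0,60],[0,0,0,0,0,0,60],[0,0,0,0,0,0,35],[0,0,0,0,0,0,35],[0,0,0,0,0,0,35],[0,0,0,0,0,0,35],[0,0,0,0,0,0,35],[0,0,0,0,0,0,35]]' 30; python3 -c "
from h import *
go(.501,.3508,.029)"
```

```text
clock: 12.0
tcp_pos: [0.5017, 0.3521, 0.0306]
tcp_rot: [0.04, 0.999, 0.0, 0.001]
ft_force: [0.3, -1.3, 5.3]
opening: 0.0394
gripper_force: 32.5
shift u [ 0.03 -0.06  0.06] yang deg, turnz u [85.46] tiltfix [ 0.01  0.02 -0.  ] tcp [0.5017 0.3521 0.0306] op 0.0394 t 12.0
```

```bash
python3 -m jog '[[0,0,-0.2,0,0,0,35],[0,0,-0.4,0,0,0,35],[0,0,-0.8,0,0,0,35],[0,0,-1,0,0,0,35],[0,0,-1,0,0,0,35],[0,0,-1,0,0,0,35],[0,0,-1,0,0,0,35],[0,0,-0.8,0,0,0,35],[0,0,-0.4,0,0,0,35],[0,0,-0.2,0,0,0,35],[0,0,0,0,0,0,35],[0,0,0,0,0,0,35]]'; python3 -c "
from h import *
p,im=snap('wrist','w7.png');go(.47,-.30,.2)"
```

```text
clock: 13.0
tcp_pos: [0.5002, 0.3514, 0.198]
tcp_rot: [0.04, 0.999, -0.0, -0.001]
ft_force: [0.3, 0.9, -1.5]
opening: 0.0393
gripper_force: 31.8
shift u [ -0.87 -26.06  -0.06] yang deg, turnz u [85.46] tiltfix [-0.01 -0.02  0.  ] tcp [0.4999 0.3513 0.1975] op 0.0391 t 13.05
```

View pics/w7.png

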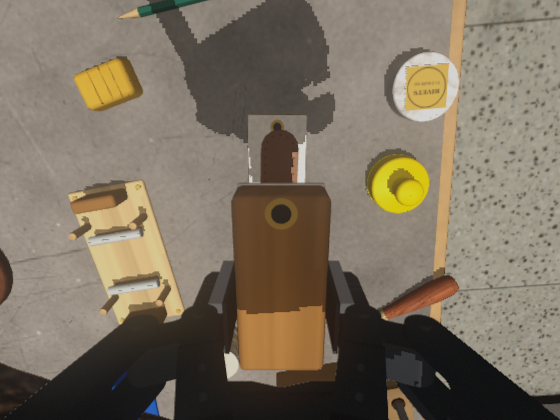

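The caul is held level, and the strap stays on the board. Next I'll measure the rest feet by colour in the top and scene pictures.

Run:
```python
from h import *
def feet(fn,p,boxes):
    im=cv2.imread('pics/'+fn);hsv=cv2.cvtColor(im,cv2.COLOR_BGR2HSV)
    m=((hsv[...,0]>15)&(hsv[...,0]<30)&(hsv[...,1]>50)&(hsv[...,2]>150)).astype(np.uint8)
    for n,(x,y,w,h) in boxes.items():
        k=np.zeros_like(m);k[y:y+h,x:x+w]=m[y:y+h,x:x+w]
        k=cv2.morphologyEx(k,cv2.MORPH_OPEN,np.ones((3,3),np.uint8)) if n!='x' else k
        cs,_=cv2.findContours(k,cv2.RETR_EXTERNAL,cv2.CHAIN_APPROX_NONE)
        pts=np.vstack([c[:,0] for c in cs if cv2.contourArea(c)>25])
        W=np.array([onz(p,u,v,.005) for u,v in pts])*1000
        r=cv2.minAreaRect(W.astype(np.float32));print(fn,n,np.round(r[0],1),np.round(r[1],1),round(r[2],2))
feet('top1.png',camera_params('top'),{'rack':(212,195,42,68),'board':(322,195,55,75),'caul':(392,225,45,60)})
feet('scene0.png',camera_params('scene'),{'rack':(212,178,65,55),'board':(300,240,90,65),'caul':(365,295,65,68)})
```

```text
top1.png rack [571.5 179.2] [161.2  82.1] 5.77
top1.png board [ 551.3 -163.7] [101.7 181.9] 78.86
top1.png caul [ 489.6 -354.8] [136.2  87.6] 5.28
scene0.png rack [573.9 183.5] [169.2  97.6] 6.09
scene0.png board [ 568.9 -122.2] [196.4 200.9] 79.05
scene0.png caul [ 491.9 -369.6] [143.1 118.4] 5.7
```

```bash
python3 -m jog '[[0,0,0,0,0,-0.8,35],[0,-0.4,0,0,0,-0.84,35],[0.1,-0.8,0,0,0,0,35],[0.1,-1,0,0,0,0,35],[0.1,-1,0,0,0,0,35],[0.1,-1,0,0,0,0,35],[0.1,-1,0,0,0,0,35],[0.1,-1,0,0,0,0,35],[0.1,-1,0,0,0,0,35],[0.1,-1,0,0,0,0,35],[0.1,-1,0,0,0,0,35],[0.1,-1,0,0,0,0,35],[0.1,-1,0,0,0,0,35],[0.1,-1,0,0,0,0,35],[0.1,-1,0,0,0,0,35],[0.1,-1,0,0,0,0,35],[0.1,-1,0,0,0,0,35],[0.1,-1,0,0,0,0,35],[0.1,-1,0,0,0,0,35],[0.1,-1,0,0,0,0,35]]'; python3 -m jog '[[0.1,-1,0,0,0,0,35],[0.1,-1,0,0,0,0,35],[0.1,-1,0,0,0,0,35],[0.1,-1,0,0,0,0,35],[0.1,-0.8,0,0,0,0,35],[0.1,-0.5,0,0,0,0,35],[0,-0.2,0,0,0,0,35],[0,0,0,0,0,0,35],[0,0,0,0,0,0,35],[0,0,0,0,0,0,35]]'; python3 -c "
from h import *
go(.4896,-.3548,.2,np.radians(95.3));p,im=snap('wrist','w8.png')"
```

```text
clock: 14.72
tcp_pos: [0.4961, -0.1065, 0.1976]
tcp_rot: [-0.046, 0.999, 0.001, -0.001]
ft_force: [0.1, 0.2, -1.0]
opening: 0.0394
gripper_force: 31.8
clock: 15.55
tcp_pos: [0.4949, -0.2427, 0.199]
tcp_rot: [-0.047, 0.999, 0.0, -0.0]
ft_force: [0.7, -0.4, -0.4]
opening: 0.0393
gripper_force: 31.8
shift u [ 0.63 -4.44 -0.04] yang deg, turnz u [9.536e+01 1.000e-02] tiltfix [ 0.01 -0.    0.  ] tcp [ 0.4949 -0.2427  0.199 ] op 0.0393 t 15.55
```

View pics/w8.png

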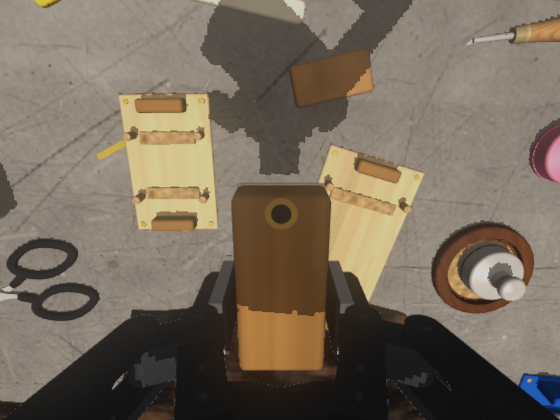

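The short rest's foot corners are at about (120,94), (209,93), (217,230) and (138,231). The long rest's near corners are at (332,145) and (424,174), with its right edge running to (368,303).

Run:
```python
from h import *
p,im=load('w8.png')
c=np.array([onz(p,*q,.006) for q in((120,94),(209,93),(217,230),(138,231))]);print(c,c.mean(0))
d=c[2]+c[3]-c[0]-c[1];print("ang",np.degrees(np.arctan2(d[1],d[0])),np.linalg.norm(c[0]-c[1]),np.linalg.norm(d)/2)
st=np.array([onz(p,*q,.023) for q in((160,99),(174,220))]);print("stops tops",st,st.mean(0))
b=np.array([onz(p,*q,.006) for q in((332,145),(424,174),(368,303))]);print("board",b)
d=b[2]-b[1];a=np.arctan2(d[1],d[0]);print(np.degrees(a),(b[0]+b[1])/2+.101*np.array([np.cos(a),np.sin(a)]))
go(*c.mean(0),.1)
```

```text
[[ 0.42523405 -0.40117155]
 [ 0.4164284  -0.31729346]
 [ 0.55522516 -0.30495425]
 [ 0.56434778 -0.38966245]] [ 0.49030885 -0.35327043]
ang 4.90470051666526 0.08433903341964274 0.13946592925109783
stops tops [[ 0.42564928 -0.35778289]
 [ 0.54132898 -0.34584488]] [ 0.48348913 -0.35181388]
board [[ 0.4538046  -0.19448932]
 [ 0.47402913 -0.09692092]
 [ 0.63011683 -0.12706823]]
-10.931695563027828 [ 0.56308412 -0.16485862]
shift u [ 0.6  -4.39  3.96] yang deg, turnz u [95.37] tiltfix [ 0.01 -0.    0.  ] tcp [ 0.495  -0.2427  0.1991] op 0.0394 t 15.6
```

```bash
python3 -m jog '[[0.1,-0.4,0,0,0,0,35],[0.1,-0.8,0,0,0,0,35],[0.2,-1,0,0,0,0,35],[0.2,-1,0,0,0,0,35],[0,-0.7,0,0,0,0,35],[0,-0.4,0,0,0,0,35],[0,-0.11,0.4,0,0,0,35],[0,0,0.8,0,0,0,35],[0,0,1,0,0,0,35],[0,0,1,0,0,0,35],[0,0,1,0,0,0,35],[0,0,0.8,0,0,0,35],[0,0,0.5,0,0,0,35],[0,0,0.4,0,0,0,35],[0,0,0,0,0,0,35],[0,0,0,0,0,0,35]]'; python3 -c "
from h import *
go(.490,-.354,.0156,np.radians(95.1))"
```

```text
clock: 16.93
tcp_pos: [0.4904, -0.3549, 0.052]
tcp_rot: [-0.046, 0.999, -0.0, 0.0]
ft_force: [-0.3, -0.4, 0.7]
opening: 0.0389
gripper_force: 31.8
shift u [0.01 0.04 1.46] yang deg, turnz u [9.532e+01 4.000e-02] tiltfix [-0.  0.  0.] tcp [ 0.4904 -0.3549  0.052 ] op 0.0389 t 16.93
```

```bash
python3 -m jog '[[0,0,0.3,0,0,0,35],[0,0,0.3,0,0,0,35],[0,0,0.3,0,0,0,35],[0,0,0.2,0,0,0,35],[0,0,0.15,0,0,0,35],[0,0,0.1,0,0,0,35],[0,0,0.05,0,0,0,35],[0,0,0,0,0,0,35],[0,0,0,0,0,0,35]]'
```

```text
clock: 17.68
tcp_pos: [0.4903, -0.3551, 0.0169]
tcp_rot: [-0.046, 0.999, -0.0, 0.0]
ft_force: [-0.0, 0.6, -0.3]
opening: 0.0389
gripper_force: 31.8
```

```bash
python3 -m jog '[[0,0,0.03,0,0,0,35],[0,0,0.03,0,0,0,35],[0,0,0,0,0,0,35],[0,0,0,0,0,0,46],[0,0,0,0,0,0,54],[0,0,0,0,0,0,54],[0,0,0,0,0,0,54],[0,0,-0.3,0,0,0,54],[0,0,-0.7,0,0,0,54],[0,0,-1,0,0,0,54],[0,0,-1,0,0,0,54],[0,0,-1,0,0,0,54],[0,0,-1,0,0,0,60],[0,0,-1,0,0,0,60],[0,0,-0.7,0,0,0,60],[0,0,-0.3,0,0,0,60],[0,0,0,0,0,0,60],[0,0,0,0,0,0,60]]'
python3 - <<'E'
from h import *
p,im=snap('wrist','w9.png'); go(.49,.35,.2,np.radians(85))
p2,t=snap('top','top2.png')
a=cv2.resize(im[60:400,100:460],(400,378)); b=cv2.resize(t[220:290,380:450],(378,378))
cv2.imwrite('pics/m9.png',np.hstack([a,b]))
E
```

```text
clock: 19.18
tcp_pos: [0.4899, -0.3548, 0.1899]
tcp_rot: [-0.046, 0.999, 0.0, -0.0]
ft_force: [0.3, -0.5, -1.0]
opening: 0.0602
gripper_force: 0.0
shift u [-2.62 28.06 -0.4 ] yang deg, turnz u [95.3   1.72] tiltfix [ 0.02 -0.01  0.  ] tcp [ 0.4896 -0.3544  0.1889] op 0.06 t 19.23
```

View pics/m9.png

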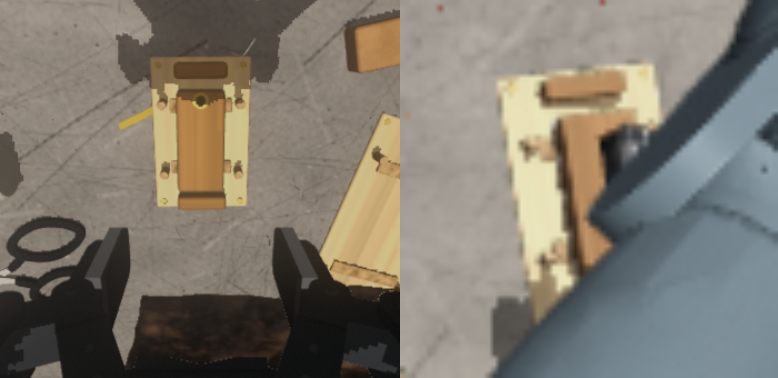

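The caul lies square between the pegs. I'll check where it sits lengthwise.

Run:
```python
from h import *
p,im=load('w9.png')
for v in (92,192): print(onz(p,280,60+v*.9,.033))
for x,y in((150,57),(251,57),(248,207),(159,207)): print(onz(p,100+x*.9,60+y*.9,.006))
hsv=cv2.cvtColor(im,cv2.COLOR_BGR2HSV)
print(hsv[130:262:3,281].tolist())
```

```text
[ 0.44715426 -0.35852365]
[ 0.53254023 -0.35063146]
[ 0.42536547 -0.40289299]
[ 0.41747506 -0.31816107]
[ 0.55471412 -0.30240477]
[ 0.56261734 -0.38738319]
[[17, 138, 83], [18, 115, 131], [18, 115, 131], [18, 103, 116], [16, 143, 89], [19, 153, 113], [18, 114, 67], [17, 116, 68], [18, 122, 73], [24, 138, 199], [16, 153, 183], [16, 153, 183], [16, 152, 183], [17, 153, 183], [17, 152, 183], [16, 153, 183], [16, 152, 183], [17, 152, 183], [16, 151, 184], [16, 151, 183], [16, 152, 183], [16, 151, 184], [16, 152, 183], [16, 151, 182], [16, 151, 183], [16, 151, 182], [16, 151, 182], [16, 151, 182], [16, 150, 182], [16, 151, 181], [16, 151, 181], [16, 152, 181], [16, 150, 180], [16, 150, 180], [16, 130, 122], [16, 126, 85], [15, 146, 136], [16, 151, 171], [16, 148, 165], [15, 147, 154], [16, 43, 137], [18, 44, 145], [16, 42, 139], [16, 41, 136]]
```

```bash
python3 -m jog '[[0,0,-0.2,0,0,0.86,85],[0,0.4,-0.2,0,0,0.86,85],[0.1,0.8,0,0,0,0,85],[0.1,1,0,0,0,0,85],[0.1,1,0,0,0,0,85],[0.1,1,0,0,0,0,85],[0.1,1,0,0,0,0,85],[0.1,1,0,0,0,0,85],[0.1,1,0,0,0,0,85],[0.1,1,0,0,0,0,85],[0.1,1,0,0,0,0,85],[0.1,1,0,0,0,0,85],[0.1,1,0,0,0,0,85],[0.1,1,0,0,0,0,85],[0.1,1,0,0,0,0,85],[0.1,1,0,0,0,0,85],[0.1,1,0,0,0,0,85],[0.1,1,0,0,0,0,85],[0.1,1,0,0,0,0,85],[0.1,1,0,0,0,0,85]]'; python3 -m jog '[[0.1,1,0,0,0,0,85],[0.1,1,0,0,0,0,85],[0.1,1,0,0,0,0,85],[0.1,1,0,0,0,0,85],[0.1,1,0,0,0,0,85],[0.1,1,0,0,0,0,85],[0.1,1,0,0,0,0,85],[0.1,1,0,0,0,0,85],[0,0.8,0,0,0,0,85],[0,0.5,0,0,0,0,85],[0,0.2,0,0,0,0,85],[0,0,0,0,0,0,85],[0,0,0,0,0,0,85]]'
python3 - <<'E'
from h import *
p,im=snap('wrist','w10.png'); go(.5,.35,.2,np.radians(85))
hsv=cv2.cvtColor(im,cv2.COLOR_BGR2HSV)
C=[int(v) for v in proj(p,[.505,.35,.024])];print(C)
m=((hsv[...,0]<20)&(hsv[...,1]>80)).astype(np.uint8)
k=np.zeros_like(m);x,y=C;k[y-75:y+75,x-30:x+30]=m[y-75:y+75,x-30:x+30]
cs,_=cv2.findContours(k,cv2.RETR_EXTERNAL,cv2.CHAIN_APPROX_NONE)
for c in cs:
  if cv2.contourArea(c)>200:
    W=np.array([onz(p,u,v,.022) for u,v in c[:,0]])*1000
    print(cv2.boundingRect(c),cv2.minAreaRect(W.astype(np.float32)))
cv2.imwrite('pics/w10c.png',cv2.resize(im[y-90:y+90,x-60:x+60],None,fx=3,fy=3))
E
```

```text
clock: 20.95
tcp_pos: [0.4832, 0.1034, 0.1986]
tcp_rot: [0.044, 0.999, -0.0, -0.001]
ft_force: [-0.1, -0.1, -0.2]
opening: 0.0849
gripper_force: 0.0
clock: 22.03
tcp_pos: [0.4849, 0.3399, 0.1996]
tcp_rot: [0.044, 0.999, -0.0, -0.001]
ft_force: [-0.4, 1.0, -0.2]
opening: 0.0852
gripper_force: 0.0
shift u [-0.56  0.47 -0.01] yang deg, turnz u [ 8.493e+01 -1.000e-02] tiltfix [-0.01 -0.01  0.  ] tcp [0.4851 0.3396 0.1999] op 0.0855 t 22.08
[291, 203]
(273, 144, 38, 109) ((502.37744140625, 349.4534606933594), (35.38178634643555, 112.37813568115234), 83.74051666259766)
```

The strap measures 35.4 x 112.4 mm, centred at (0.5024, 0.3495). The size matches the spec, so I'll descend.

```bash
python3 -m jog '[[-0.35,0.2,0.4,0,0,0.2,70],[-0.3,0.26,0.8,0,0,0,50],[0,0,1,0,0,0,46],[0,0,1,0,0,0,46],[0,0,1,0,0,0,46],[0,0,1,0,0,0,46],[0,0,0.8,0,0,0,46],[0,0,0.5,0,0,0,46],[0,0,0.3,0,0,0,46],[0,0,0.2,0,0,0,46],[0,0,0,0,0,0,46],[0,0,0,0,0,0,46]]'; python3 -c "
from h import *
go(.5024,.3495,.0195,np.radians(83.74))"
```

```text
clock: 23.08
tcp_pos: [0.5032, 0.3506, 0.0263]
tcp_rot: [0.054, 0.999, 0.0, 0.001]
ft_force: [0.1, -0.1, 0.4]
opening: 0.0463
gripper_force: 0.0
shift u [ 0.03 -0.05  0.27] yang deg, turnz u [8.377e+01 1.000e-02] tiltfix [ 0.01  0.01 -0.  ] tcp [0.5032 0.3506 0.0263] op 0.0463 t 23.08
```

```bash
python3 -m jog '[[0.03,-0.05,0.12,0,0,0,46],[0,0,0.1,0,0,0,46],[0,0,0.05,0,0,0,46],[0,0,0,0,0,0,46],[0,0,0,0,0,0,46]]'; python3 -m jog '[[0,0,0,0,0,0,39],[0,0,0,0,0,0,30],[0,0,0,0,0,0,30],[0,0,0,0,0,0,30],[0,0,0,0,0,0,30]]' 30
```

```text
clock: 23.5
tcp_pos: [0.5015, 0.3493, 0.0186]
tcp_rot: [0.054, 0.999, 0.0, 0.0]
ft_force: [-0.5, -0.1, 0.4]
opening: 0.0462
gripper_force: 0.0
clock: 23.92
tcp_pos: [0.5019, 0.3495, 0.019]
tcp_rot: [0.054, 0.999, 0.0, 0.0]
ft_force: [-0.0, -0.2, 3.2]
opening: 0.0342
gripper_force: 35.9
```

```bash
python3 -m jog '[[0,0,-0.1,0,0,0,30],[0,0,-0.3,0,0,0,30],[0,0,-0.7,0,0,0,30],[0,0,-1,0,0,0,30],[0,0,-1,0,0,0,30],[0,0,-1,0,0,0,30],[0,0,-0.6,0,0,0,30],[0,0,-0.3,0,0,0,30],[0,0,0,0,0,0,30],[0,0,0,0,0,0,30]]'
python3 - <<'E'
from h import *
p,im=snap('wrist','w11.png'); go(.571,.179,.15,np.radians(95.9))
cv2.imwrite('pics/w11c.png',im)
E
```

```text
clock: 24.75
tcp_pos: [0.5012, 0.349, 0.1431]
tcp_rot: [0.054, 0.999, -0.0, -0.0]
ft_force: [-0.8, -0.7, -1.0]
opening: 0.034
gripper_force: 35.4
shift u [-3.53 -6.45 -0.32] yang deg, turnz u [83.78 -2.02] tiltfix [-0.01 -0.02  0.  ] tcp [0.5007 0.3488 0.1421] op 0.0339 t 24.8
```

View pics/w11c.png

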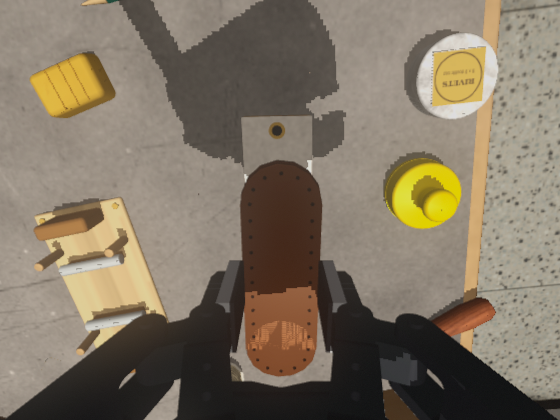

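The strap is held along its middle, spanning (281,161) to (280,375). Next I'll check that it is level.

Run:
```python
from h import *
p,im=load('w11.png');z=.142+.005
a,b=onz(p,281,161,z),onz(p,280,375,z);print(a,b,(a+b)/2,np.linalg.norm(a-b))
for u,v in((242,230),(321,230)): print(onz(p,u,v,z))
```

```text
[0.44615773 0.35613993] [0.55784079 0.3435084 ] [0.50199926 0.34982417] 0.11239511758100351
[0.47505631 0.33549359]
[0.47886157 0.37055671]
```

```bash
python3 -m jog '[[0,0,0,0,0,-0.7,30],[0,0,0,0,0,-0.7,30],[0,-0.3,0,0,0,-0.64,30],[-0.2,-0.7,0,0,0,0,30],[-0.3,-1,0,0,0,0,30],[-0.3,-1,0,0,0,0,30],[-0.4,-1,0,0,0,0,30],[-0.4,-1,0,0,0,0,30],[-0.3,-1,0,0,0,0,30],[-0.19,-0.7,0,0,0,0,30],[0,-0.35,0,0,0,0,30],[0,0,0.5,0,0,0,30],[0,0,0.8,0,0,0,30],[0,0,0.8,0,0,0,30],[0,0,0.5,0,0,0,30],[0,0,0,0,0,0,30],[0,0,0,0,0,0,30],[0,0,0,0,0,0,30]]'
python3 - <<'E'
from h import *
go(.571,.179,.025,np.radians(96))
p,im=snap('wrist','w12.png')
E
```

```text
clock: 26.3
tcp_pos: [0.5719, 0.18, 0.0792]
tcp_rot: [-0.053, 0.999, 0.0, 0.001]
ft_force: [-0.6, 0.8, 0.1]
opening: 0.0341
gripper_force: 35.4
shift u [ 0.04 -0.04  2.17] yang deg, turnz u [9.606e+01 1.000e-02] tiltfix [ 0.    0.01 -0.  ] tcp [0.5719 0.18   0.0792] op 0.0341 t 26.3
```

```bash
python3 -m jog '[[0.02,-0.02,0.4,0,0,0,30],[0.02,-0.02,0.5,0,0,0,30],[0,0,0.4,0,0,0,30],[0,0,0.3,0,0,0,30],[0,0,0.25,0,0,0,30],[0,0,0.15,0,0,0,30],[0,0,0.08,0,0,0,30],[0,0,0,0,0,0,30],[0,0,0,0,0,0,30]]'
```

```text
clock: 27.1
tcp_pos: [0.5709, 0.1783, 0.0268]
tcp_rot: [-0.052, 0.999, 0.0, 0.0]
ft_force: [-0.0, -0.5, 0.4]
opening: 0.0341
gripper_force: 35.4
```

```bash
python3 -m jog '[[0,0,0.04,0,0,0,30],[0,0,0.03,0,0,0,30],[0,0,0,0,0,0,30],[0,0,0,0,0,0,30]]'; python3 -m jog '[[0,0,0,0,0,0,40],[0,0,0,0,0,0,46],[0,0,0,0,0,0,46],[0,0,0,0,0,0,46],[0,0,-0.2,0,0,0,46],[0,0,-0.4,0,0,0,46],[0,0,-0.8,0,0,0,46],[0,0,-1,0,0,0,46],[0.4,0,-1,0,0,0,60],[0.8,0,-1,0,0,0,60],[0.8,0,-1,0,0,0,60],[0.4,0,-0.9,0,0,0,60],[0,0,-0.5,0,0,0,60],[0,0,-0.2,0,0,0,60],[0,0,0,0,0,0,60],[0,0,0,0,0,0,60]]';python3 - <<'E'
from h import *
p,im=snap('wrist','w13.png'); go(.505,.349,.2,np.radians(85))
hsv=cv2.cvtColor(im,cv2.COLOR_BGR2HSV)
C=[int(v) for v in proj(p,[.571,.179,.03])];print(C)
x,y=C
m=((hsv[...,0]<20)&(hsv[...,1]>80)&(hsv[...,2]<125)).astype(np.uint8)
k=np.zeros_like(m);k[y-70:y+60,x-26:x+26]=m[y-70:y+60,x-26:x+26]
cs,_=cv2.findContours(k,cv2.RETR_EXTERNAL,cv2.CHAIN_APPROX_NONE)
for c in cs:
  if cv2.contourArea(c)>100:
    W=np.array([onz(p,u,v,.030) for u,v in c[:,0]])*1000
    print(cv2.boundingRect(c),cv2.minAreaRect(W.astype(np.float32)))
cv2.imwrite('pics/w13c.png',cv2.resize(im[y-90:min(y+90,420),x-70:x+70],None,fx=3,fy=3))
E
```

```text
clock: 27.43
tcp_pos: [0.5707, 0.1783, 0.025]
tcp_rot: [-0.053, 0.999, 0.0, 0.0]
ft_force: [0.7, 0.3, -0.5]
opening: 0.0344
gripper_force: 35.4
clock: 28.77
tcp_pos: [0.5111, 0.1719, 0.1992]
tcp_rot: [-0.052, 0.999, -0.0, -0.0]
ft_force: [-0.4, 1.0, -0.2]
opening: 0.06
gripper_force: 0.0
shift u [-0.51  7.07 -0.07] yang deg, turnz u [96.01  1.83] tiltfix [-0.   -0.02  0.  ] tcp [0.5107 0.1719 0.1984] op 0.0601 t 28.82
[280, 244]
(261, 284, 40, 20) ((628.1956787109375, 184.89849853515625), (23.31523895263672, 42.11882400512695), 6.032843112945557)
(256, 184, 50, 26) ((521.025146484375, 173.61444091796875), (25.167020797729492, 48.00018310546875), 6.0313334465026855)
```

View pics/w13c.png

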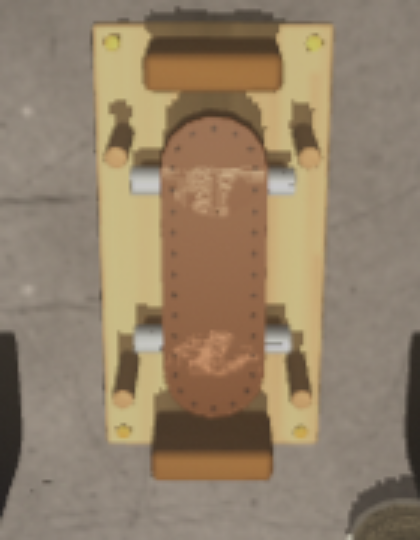

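The strap lies centred across both bars between the stops, with its ends at crop rows 116 and 416. Next is the board.

```bash
python3 -m jog '[[0,0,0,0,0,0.6,85],[0,0,0,0,0,0.6,85],[0.1,0.4,0,0,0,0.67,85],[0.2,0.9,0,0,0,0,85],[0.3,1,0,0,0,0,85],[0.3,1,0,0,0,0,85],[0.3,1,0,0,0,0,85],[0.4,1,0,0,0,0,85],[0,0.9,0,0,0,0,85],[0,0.6,0,0,0,0,85],[0,0.2,0,0,0,0,85],[0,0,0,0,0,0,85],[0,0,0,0,0,0,85],[0,0,0,0,0,0,85]]';python3 - <<'E'
from h import *
q,_=load('w13.png')
a,b=[onz(q,281,154+v/3,.03) for v in(116,416)]
f=np.mean([onz(q,210+x/3,154+y/3,.006) for x,y in((94,22),(331,25),(317,442),(107,442))],0);print("strap",(a+b)/2,"rack",f)
p,im=snap('wrist','w14.png'); go(.509,.349,.2,np.radians(85))
hsv=cv2.cvtColor(im,cv2.COLOR_BGR2HSV)
x,y=[int(v) for v in proj(p,[.509,.349,.016])];print(x,y)
for t in (150,165,180):
  m=((hsv[...,1]<40)&(hsv[...,2]>t)).astype(np.uint8)
  k=np.zeros_like(m);k[y-85:y+85,x-40:x+40]=m[y-85:y+85,x-40:x+40]
  c=max(cv2.findContours(k,cv2.RETR_EXTERNAL,cv2.CHAIN_APPROX_NONE)[0],key=cv2.contourArea)
  W=np.array([onz(p,u,v,.016) for u,v in c[:,0]])*1000
  print(t,cv2.boundingRect(c),cv2.minAreaRect(W.astype(np.float32)))
E
```

```text
clock: 29.98
tcp_pos: [0.4865, 0.3487, 0.1994]
tcp_rot: [0.046, 0.999, -0.0, -0.0]
ft_force: [0.1, -0.2, -0.9]
opening: 0.0847
gripper_force: 0.0
strap [0.57200277 0.17948991] rack [0.57253602 0.17929208]
shift u [-0.89  0.09 -0.02] yang deg, turnz u [ 8.472e+01 -5.000e-02] tiltfix [-0. -0.  0.] tcp [0.4865 0.3487 0.1996] op 0.0848 t 30.03
282 204
150 (252, 133, 58, 138) ((510.37567138671875, 347.2162170410156), (55.99259567260742, 146.23434448242188), 84.7905502319336)
165 (252, 133, 57, 137) ((509.77423095703125, 346.9568786621094), (55.1036491394043, 145.05990600585938), 84.91069793701172)
180 (252, 134, 57, 136) ((510.2189025878906, 346.88604736328125), (54.88979721069336, 144.099853515625), 84.84479522705078)
```

```bash
python3 -m jog '[[-0.4,0,0.4,0,0,-0.02,85],[-0.48,0.02,0.8,0,0,0,76],[0,0,1,0,0,0,74],[0,0,1,0,0,0,74],[0,0,1,0,0,0,74],[0,0,1,0,0,0,74],[0,0,0.9,0,0,0,74],[0,0,0.6,0,0,0,74],[0,0,0.4,0,0,0,74],[0,0,0.3,0,0,0,74],[0,0,0.2,0,0,0,74],[0,0,0.1,0,0,0,74],[0,0,0,0,0,0,74],[0,0,0,0,0,0,74]]'; python3 -m jog '[[0,0,0,0,0,0,66],[0,0,0,0,0,0,60],[0,0,0,0,0,0,50],[0,0,0,0,0,0,50],[0,0,0,0,0,0,50],[0,0,0,0,0,0,50],[0,0,0,0,0,0,50]]' 40
```

```text
clock: 31.2
tcp_pos: [0.5089, 0.3486, 0.0082]
tcp_rot: [0.044, 0.999, 0.0, 0.001]
ft_force: [-0.2, 0.8, -0.0]
opening: 0.0738
gripper_force: 0.0
clock: 31.78
tcp_pos: [0.509, 0.3486, 0.0085]
tcp_rot: [0.044, 0.999, 0.0, 0.001]
ft_force: [-1.6, -0.9, 5.7]
opening: 0.054
gripper_force: 42.6
```

```bash
python3 -m jog '[[0,0,-0.1,0,0,0,50],[0,0,-0.3,0,0,0,50],[0,0,-0.7,0,0,0,50],[0,0,-1,0,0,0,50],[0,0,-1,0,0,0,50],[0,0,-1,0,0,0,50],[0,0,-1,0,0,0,50],[0,0,-0.6,0,0,0,50],[0,0,-0.3,0,0,0,50],[0,0,0,0,0,0,50],[0,0,0,0,0,0,50]]'
python3 - <<'E'
from h import *
p=camera_params('top')
for fn in('top0.png','top1.png'):
    im=cv2.imread('pics/'+fn);hsv=cv2.cvtColor(im,cv2.COLOR_BGR2HSV)
    m=((hsv[...,0]>10)&(hsv[...,0]<30)&(hsv[...,1]>50)&(hsv[...,2]>140)).astype(np.uint8)
    k=np.zeros_like(m);k[192:275,322:378]=m[192:275,322:378]
    pts=np.vstack([c[:,0] for c in cv2.findContours(k,cv2.RETR_EXTERNAL,cv2.CHAIN_APPROX_NONE)[0] if cv2.contourArea(c)>4])
    W=np.array([onz(p,u,v,.006) for u,v in pts])*1000
    print(cv2.minAreaRect(W.astype(np.float32)),pts.min(0),pts.max(0))
w,im=snap('wrist','w15.png');go(.562,-.165,.18,np.radians(79))
print([onz(w,u,v,.18) for u,v in ((0,0),)])
hsv=cv2.cvtColor(im,cv2.COLOR_BGR2HSV);print(hsv[100:260:6,281].tolist())
E
```

```text
clock: 32.7
tcp_pos: [0.5077, 0.3481, 0.1566]
tcp_rot: [0.044, 0.999, -0.0, -0.0]
ft_force: [0.5, 0.9, -2.0]
opening: 0.0538
gripper_force: 42.6
((560.7289428710938, -165.42611694335938), (102.08135986328125, 201.1713409423828), 78.9288101196289) [328 198] [372 268]
((560.7699584960938, -165.44589233398438), (101.98284149169922, 201.12490844726562), 79.01936340332031) [328 198] [371 268]
shift u [ -4.   -20.24  -0.95] yang deg, turnz u [84.92  0.99] tiltfix [-0.01 -0.02  0.  ] tcp [0.5073 0.3479 0.1557] op 0.0536 t 32.75
[array([0.39113059, 0.27144854])]
[[14, 40, 71], [15, 44, 69], [16, 53, 101], [17, 40, 120], [18, 116, 108], [18, 127, 84], [18, 57, 45], [17, 50, 46], [15, 54, 47], [19, 144, 110], [17, 44, 123], [17, 40, 122], [18, 43, 120], [17, 41, 125], [17, 40, 126], [17, 42, 127], [18, 41, 124], [17, 41, 125], [17, 41, 124], [17, 43, 126], [18, 41, 125], [15, 41, 123], [17, 41, 124], [17, 40, 122], [17, 40, 121], [17, 39, 124], [17, 39, 125]]
```

```bash
python3 -c "
from h import *
w,im=load('w15.png')
print(onz(w,281,110,.163),onz(w,281,142,.163),onz(w,281,106,.163))"
python3 -m jog '[[0,0,0,0,0,0.5,50],[-0.1,-0.3,0,0,0,0.49,50],[-0.2,-0.6,0,0,0,0,50],[-0.3,-0.9,0,0,0,0,50],[-0.3,-1,0,0,0,0,50],[-0.3,-1,0,0,0,0,50],[-0.3,-1,0,0,0,0,50],[-0.3,-1,0,0,0,0,50],[-0.3,-1,0,0,0,0,50],[-0.3,-1,0,0,0,0,50],[-0.3,-1,0,0,0,0,50],[-0.3,-1,0,0,0,0,50],[-0.3,-1,0,0,0,0,50],[-0.3,-1,0,0,0,0,50],[-0.3,-1,0,0,0,0,50],[-0.3,-1,0,0,0,0,50],[-0.3,-1,0,0,0,0,50],[-0.3,-1,0,0,0,0,50],[-0.3,-0.8,0,0,0,0,50],[-0.3,-0.5,0,0,0,0,50]]';python3 -m jog '[[-0.1,-0.3,0,0,0,0,50],[0,0,0,0,0,0,50],[0,0,0,0,0,0,50]]'; python3 -c "
from h import *
go(.561,-.1655,.06,np.radians(79));snap('wrist','w16.png')"
```

```text
[0.43218341 0.35590484] [0.44450375 0.35481723] [0.43069288 0.35603642]
clock: 34.42
tcp_pos: [0.5583, -0.0987, 0.1554]
tcp_rot: [0.097, 0.995, 0.0, -0.002]
ft_force: [0.5, -0.3, -1.2]
opening: 0.0539
gripper_force: 42.6
clock: 34.67
tcp_pos: [0.5601, -0.1042, 0.1565]
tcp_rot: [0.096, 0.995, 0.0, -0.001]
ft_force: [-0.3, 0.5, -2.1]
opening: 0.0538
gripper_force: 42.6
shift u [-0.51 -2.4   3.86] yang deg, turnz u [78.98 -0.  ] tiltfix [ 0.01 -0.02  0.  ] tcp [ 0.5601 -0.1042  0.1565] op 0.0538 t 34.67
```

```bash
python3 -m jog '[[-0.1,-0.5,0,0,0,0,50],[-0.2,-0.9,0,0,0,0,50],[-0.2,-0.7,0,0,0,0,50],[0,-0.3,0,0,0,0,50],[0,0,0.4,0,0,0,50],[0,0,0.7,0,0,0,50],[0,0,0.8,0,0,0,50],[0,0,0.8,0,0,0,50],[0,0,0.7,0,0,0,50],[0,0,0.5,0,0,0,50],[0,0,0.2,0,0,0,50],[0,0,0,0,0,0,50],[0,0,0,0,0,0,50]]';python3 - <<'E'
from h import *
go(.561,-.1655,.0175,np.radians(79))
w,im=snap('wrist','w17.png')
hsv=cv2.cvtColor(im,cv2.COLOR_BGR2HSV)
u,v=proj(w,[.561-.075*np.cos(.192),-.1655+.075*np.sin(.192),.065]);print("expected near edge",u,v)
for r in range(max(int(v)-30,0),int(v)+16,2): print(r,hsv[r,int(u)].tolist(),end=' ')
E
```

```text
clock: 35.8
tcp_pos: [0.5616, -0.1659, 0.0552]
tcp_rot: [0.096, 0.995, -0.0, 0.0]
ft_force: [0.7, 0.4, -1.1]
opening: 0.0542
gripper_force: 42.6
shift u [0.03 0.01 1.51] yang deg, turnz u [79.01  0.  ] tiltfix [-0.    0.01  0.  ] tcp [ 0.5616 -0.1659  0.0552] op 0.0542 t 35.8
expected near edge 279.0372663239636 111.41855442730507
81 [14, 145, 86] 83 [14, 144, 85] 85 [15, 144, 83] 87 [15, 141, 76] 89 [14, 133, 69] 91 [15, 121, 82] 93 [18, 113, 120] 95 [18, 113, 120] 97 [18, 109, 119] 99 [18, 111, 119] 101 [18, 111, 119] 103 [18, 111, 119] 105 [18, 113, 120] 107 [17, 111, 120] 109 [18, 113, 120] 111 [17, 113, 90] 113 [17, 43, 124] 115 [16, 42, 129] 117 [16, 42, 128] 119 [17, 43, 126] 121 [16, 42, 127] 123 [17, 43, 126] 125 [19, 151, 113]
```

```bash
python3 -m jog '[[0,0,0.3,0,0,0,50],[0,0,0.35,0,0,0,50],[0,0,0.3,0,0,0,50],[0,0,0.2,0,0,0,50],[0,0,0.15,0,0,0,50],[0,0,0.1,0,0,0,50],[0,0,0.06,0,0,0,50],[0,0,0,0,0,0,50],[0,0,0,0,0,0,50]]'; python3 -m jog '[[0,0,0.04,0,0,0,50],[0,0,0.03,0,0,0,50],[0,0,0,0,0,0,50]]'
```

```text
clock: 36.6
tcp_pos: [0.5614, -0.1663, 0.0185]
tcp_rot: [0.096, 0.995, -0.0, 0.0]
ft_force: [0.0, 0.6, -1.8]
opening: 0.0542
gripper_force: 42.6
clock: 36.85
tcp_pos: [0.5617, -0.1664, 0.0175]
tcp_rot: [0.096, 0.995, -0.0, 0.0]
ft_force: [-3.1, 1.7, 4.7]
opening: 0.054
gripper_force: 43.3
```

Contact felt, so I'll release and retreat.

```bash
python3 -m jog '[[0,0,0,0,0,0,58],[0,0,0,0,0,0,66],[0,0,0,0,0,0,66],[0,0,0,0,0,0,66],[0,0,-0.2,0,0,0,66],[0,0,-0.5,0,0,0,66],[0,0,-0.9,0,0,0,66],[0,0,-1,0,0,0,66],[0.4,0,-1,0,0,0,66],[0.8,0,-1,0,0,0,66],[0.8,0,-1,0,0,0,66],[0.6,0,-1,0,0,0,66],[0.4,0,-0.8,0,0,0,66],[0,0,-0.3,0,0,0,66],[0,0,0,0,0,0,66],[0,0,0,0,0,0,66]]';python3 - <<'E'
from h import *
w,im=snap('wrist','w18.png');go(.5,-.1655)
hsv=cv2.cvtColor(im,cv2.COLOR_BGR2HSV)
x,y=[int(v) for v in proj(w,[.561,-.1655,.025])]
m=((hsv[...,1]<45)&(hsv[...,2]>150)).astype(np.uint8)
k=np.zeros_like(m);k[y-75:y+75,x-40:x+40]=m[y-75:y+75,x-40:x+40]
c=max(cv2.findContours(k,cv2.RETR_EXTERNAL,cv2.CHAIN_APPROX_NONE)[0],key=cv2.contourArea)
W=np.array([onz(w,u,v,.025) for u,v in c[:,0]])*1000
print(x,y,cv2.boundingRect(c),cv2.minAreaRect(W.astype(np.float32)))
# caul & weight
p,t=snap('top','top3.png');h=cv2.cvtColor(t,cv2.COLOR_BGR2HSV)
p0=cv2.imread('pics/top0.png');d=cv2.absdiff(t,p0).max(2)
for n,(a,b) in {'wax':(225,291),'sand':(368,289)}.items(): print(n,(d[b-14:b+14,a-16:a+16]>25).sum())
u,v=proj(p,[.571,-.0107,.063]);print("knob exp",u,v)
E
```

```text
clock: 38.18
tcp_pos: [0.488, -0.1519, 0.2092]
tcp_rot: [0.096, 0.995, -0.0, 0.0]
ft_force: [-0.2, -0.4, 0.1]
opening: 0.0659
gripper_force: 0.0
shift u [-0.59 -0.45 -0.  ] yang deg, turnz u [78.98] tiltfix [ 0.   -0.01  0.  ] tcp [ 0.4876 -0.1517  0.2081] op 0.0659 t 38.23
280 250 (254, 183, 55, 128) ((561.3846435546875, -165.08685302734375), (55.70338821411133, 148.8485870361328), 79.03388977050781)
wax 0
sand 814
knob exp 297.93603821945504 226.15774581982308
```

Run:
```python
from h import *
from cell import workorder
p,t=snap('scene','scene1.png');d=cv2.absdiff(t,cv2.imread('pics/scene0.png')).max(2)
print((d[305:338,303:342]>25).sum())
w,im=load('w18.png');print("sand exp px",proj(w,[.394,-.207,.028]))
h=cv2.cvtColor(im,cv2.COLOR_BGR2HSV);m=((h[...,0]<18)&(h[...,1]>90)).astype(np.uint8);x,y=[int(v) for v in proj(w,[.394,-.207,.028])]
k=np.zeros_like(m);k[max(y-45,0):y+45,max(x-60,0):x+60]=m[max(y-45,0):y+45,max(x-60,0):x+60]
M=cv2.moments(k,True);print(onz(w,M['m10']/M['m00'],M['m01']/M['m00'],.024),M['m00'])
print(workorder.job_done())
```

```text
722
sand exp px (np.float64(201.07937428314546), np.float64(96.70574282417606))
[ 0.39366681 -0.20463116] 3217.0
the job is handed in; nothing more can be done
None
```

I've handed the job in with all four parts placed in order and within tolerance by my camera checks: weight upright in the dish, caul in the short rest, strap across the rack bars, board in the long rest. The beeswax and sanding block showed no sign of having moved; the judging result wasn't returned.

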